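Dock the tote of grips, then hold the ball dish over it a quarter turn round

TASK

Push the tote of handlebar grips along the rollers, without lifting it, until it is home in the bay against the end stop. Then pick up the ball dish by its bar, keep it level with the loose ball in the middle, and turn it a quarter turn so that its spout points at the end stop; finish while still holding it still and level over the middle of the tote, clear above it. Leave the other parts on the bench where they lie.

Things in the scene. Friction and masses are not known exactly. Their poses are not given: they have to be found in the camera images.
- tote: Open plastic tote, 130 (x) by 190 (y) by 75 mm high, 0.4 to 0.9 kg, with black grips fixed in it (up to 68 mm above its underside). Origin: centre of its underside, which rides 58 mm above the bench on the rollers; y axis along the lane. The rollers turn with about 1 N of drag: it stops within a few mm when the push ends. Push on its flat -y end wall.
- lane: Straight roller lane fixed to the bench, 166 mm wide (x), 540 mm long (y). Origin: centre of its underside; +y is the travel direction, to the bay. 13 steel rollers, 24 mm diameter, 40 mm apart, tops 58 mm above the bench, between side frames 138 mm apart inside, 75 mm high. The last 205 mm at +y are the bay: frames 102 mm high, closed by an upright plate, the end stop, 118 mm high.
- home (a point): Point of the lane where the tote's origin comes when the tote touches the end stop: on the lane's centre line, 160 mm from the lane's origin along +y, 58 mm above the bench; axes as the lane's.
- stop (a point): Point on the face of the end stop, in the middle of its width, 255 mm from the lane's origin along +y, 90 mm above the bench.
- dish: Round black dish, 112 mm diameter, standing on the bench, about 0.2 kg: a shallow hollow 100 mm across (middle 10 mm above the underside, edge 20 mm) in a rim 30 mm high. A spout 24 mm wide juts out to 80 mm from the centre along the dish's +x axis. A carrying bar bridges it along its y axis (see bar). Origin: centre of the underside; z up.
- bar (a point): Middle of the dish's aluminium carrying bar, where to grip it from above, 82 mm above the dish's underside, straight over its centre. The bar is 12 mm thick (along the dish's x), 24 mm tall, 113 mm long (along y), 100 mm clear between its two posts; its top is 94 mm above the underside. Axes as the dish's.
- dish_middle (a point): Lowest point of the hollow, on the dish's axis, 10 mm above the dish's underside.
- ball_center (a point): Centre of the loose steel ball, 24 mm diameter, 56 g, lying in the middle of the dish under the bar, its top 34 mm above the dish's underside. It rolls easily when the dish is tipped or jerked; the hollow rises by 8 degrees out to 30 mm from the middle, then by 20 degrees.
- spare_grip: Bystander: a black handlebar grip lying on the bench along its own y axis, from -45 to +90 mm of its origin, 44 mm high. Leave alone.
- clamp_half: Bystander: a black half-ring clamp lying on the bench, about 92 by 45 mm, 18 mm high. Leave alone.
- screw_tray: Bystander: a small grey open tray of screws, 90 by 120 by 35 mm. Leave alone.

How it is judged:
On the way, in this order (a step that is already met when the one before it is completed fails the run):
1. the tote is home in the bay, against the end stop (y of tote in the frame of home above -0.008 m and horizontal distance between tote and home below 0.012 m and height (world z) of tote below 0.066 m and angle between tote's own z axis and vertical below 0.06 rad), for 0.2 s.
2. the dish is lifted off the bench in the gripper (height (world z) of dish above 0.04 m and contact force between dish and the fingers above 1 N), for 0.2 s.
At the end, for the whole second after the job is handed in: Tote on the rollers within 8 mm of the end stop; dish held still by the gripper alone, over the tote's centre within 35 mm, underside 140 mm or more above the bench, level within 5 degrees, spout towards the stop within 11 degrees, ball within 18 mm of the hollow's middle (all of step 1 and horizontal distance between ball_center and dish_middle below 0.018 m and z of ball_center in the frame of dish between 0.016 and 0.032 m and horizontal distance between dish and tote below 0.035 m and height (world z) of dish above 0.14 m and angle between dish's own z axis and vertical below 0.09 rad and angle between the x axis of dish and the y axis of lane, either way round below 0.2 rad and x of stop in the frame of dish above 0.03 m and linear speed of dish below 0.03 m/s and angular speed of dish below 0.2 rad/s and contact force between dish and the fingers above 1 N and contact force between dish and tote below 0.1 N and contact force between dish and lane below 0.1 N); the arm keeps its last pose, push and grip.
It fails at once if the ball rolled out of the middle of the dish (more than 35 mm off) (distance between ball_center and dish_middle above 0.037 m).
It fails at once if the dish was tipped (more than 17 degrees) (angle between dish's own z axis and vertical above 0.3 rad).
It fails at once if the tote was lifted or tipped off the rollers (height (world z) of tote above 0.08 m or angle between tote's own z axis and vertical above 0.2 rad).
It fails at once if another part on the bench was disturbed (distance of any of spare_grip, clamp_half, screw_tray from where it was at the start of the episode above 0.03 m).
It also fails if it takes over 72 s, if anything falls off the work surface, if the arm or the gripper's body presses on something with over 40 N, if the wrist force passes 120 N, or if a joint passes its speed limit or range.

ROBOT

A 6-joint arm with a two-finger parallel gripper is mounted at the origin on the work surface. World frame = base frame: x ahead of the robot, y to its left, z up, the work surface at z = 0. Lengths are in m, angles in rad, forces in N, time in s.
With the tool pointing down it reaches from about 0.325 to 0.9 m from the base axis. Payload 3.5 kg.
Tool frame: the origin (TCP) lies at the very end of the fingers, on their centre line; the grasp point (between the pads) lies 19 mm behind it; z points along the fingers, y is the direction in which the jaws open and shut (so a half turn about z gives the same grasp; the last joint's range is limited). The gripper opens to 85 mm and grips with 20 to 120 N. Pads are 22 mm wide; open, the fingers measure 114 mm over their backs; the gripper's body (76 mm by 85 mm) begins 54 mm behind the grasp point. The pads swing forward as they close: fully open they stand 13 mm farther back than shut.
Start: joints at [-1.279, 0.276, -0.026, 1.268, 0, 1.467], TCP at [0.24, -0.577, 0.197] pointing down, gripper open.
Joint ranges: [-3.12, 3.12], [-0.85, 1.88], [-1.08, 1.24], [-1.95, 2.15], [-1.57, 1.53], [-3.14, 3.14]. Speed limits (rad/s): [2.57, 2.57, 3.14, 3.14, 3.14, 3.14].

INTERFACE

Orientations are given as a rotation vector (axis times angle).
In Python, from station import manip, optics gives the robot as it stands.
- The arm moves only by the tool play_rows, never from a script. Its argument "plan" is a list of rows, each a list of 5 numbers: the shift along the tool's x, y, z in mm, then the turn about the tool's z in degrees, then the finger opening in mm, from 0 to 85.4. In form: [[tx, ty, tz, yaw, gripper], ...]. A call has exactly 8 rows; each row is the pose to reach, as a shift and turn from the pose commanded when the call began, along the tool's axes at that moment; what a row does not reach only later rows make up. A row lasts 1/12 s, in which the tool goes at most 41.7 mm and 7.16 degrees, less where a joint would pass 70% of its speed; a pose out of reach is approached as far as the arm can. A call with a gripper value outside its range is refused whole. The fingers move at their own pace and stop on an object; "grip_force" is the grip in N (left out, the last holds). Time passes only in rows, so rows that repeat a pose let the fingers close, or fill a call up. It gives the time, the measured TCP pose, the force and the opening at its end, in the units of the state.
- manip.state(): the state, without advancing time (a new reading comes with each control period).
- optics.grab_frame(name): name is "scene" or "top"; returns (picture, depth): 420x560x3 uint8, red, green, blue; 420x560 float32, m along the optical axis (not along the pixel's ray), 0 where there is no reading.
- optics.get_calibration(name): a dict with "camera_matrix" (3x3 intrinsics, pixels), "R" (3x3) and "t" (3): a world point X has camera coordinates R X + t. Camera axes: x right, y down, z forward; pixel columns grow to the right and rows downward; lengths in m; the calibration is good to about 2 mm. A picture is of the moment at which its call begins. get_calibration takes no time and is no camera call.
- manip.job_done(): hands the job in, once; it reports no verdict.
The state is a dict: "clock": time; "joint_pos": joint angles; "joint_velocities": joint speeds; "joint_efforts": joint torques, N m; "position": TCP position; "tool_rot": TCP orientation; "ft_force": force on the tool from outside, world axes, zero at the start; "torque": the same for the moment, N m; "grip_width": finger opening in m.
Only numpy, scipy, OpenCV 4.12 (cv2) and the standard library are available. Lean on these libraries where they do the work, as an engineer would, in place of code of your own. Each camera call takes 0.05 s, during which the arm holds its last target. There are 200 camera calls.

## Working session

There is one attempt and no reset: what is moved stays moved. The work goes in short steps, Python scripts to look and compute and a tool call to move; the robot and the scene stay as the last step left them, time stands still between calls to the robot, and variables do not carry over. Pictures are saved under pics/ and viewed, about 8 in all and at most 12, crops included, and the job is handed in when it is done.

Besides the shell and the picture viewer there is one more tool, called as name([rows], argument=value, ...), one row to a line, values as JSON. play_rows: Moves the arm, as the interface text tells. Its arguments: {"type":"object","properties":{"plan":{"type":"array"},"grip_force":{"type":"number"}},"required":["plan"]}

```bash
mkdir -p pics; ls
python3 - <<'E'
from station import manip, optics
import cv2,numpy as np
for n in("scene","top"):
    p,d=optics.grab_frame(n); cv2.imwrite(f"pics/{n}0.png",p[:,:,::-1]); np.save(f"pics/{n}0.npy",d)
    c=optics.get_calibration(n); print(n,c)
print(manip.state())
E
```

```text
pics
scene {'camera_matrix': array([[386.55690871,   0.        , 276.74358579],
       [  0.        , 386.55690871, 203.42861665],
       [  0.        ,   0.        ,   1.        ]]), 'R': array([[ 5.89530641e-01,  8.07745949e-01, -3.24694242e-04],
       [ 6.76536609e-01, -4.93987486e-01, -5.46145201e-01],
       [-4.41306968e-01,  3.21749663e-01, -8.37690464e-01]]), 't': array([-0.26057396, -0.31955319,  1.42561583])}
top {'camera_matrix': array([[392.05670571,   0.        , 283.10287367],
       [  0.        , 392.05670571, 211.30229594],
       [  0.        ,   0.        ,   1.        ]]), 'R': array([[-0.01273936, -0.99979139, -0.01596529],
       [-0.99445266,  0.01433532, -0.10420372],
       [ 0.10441085,  0.01454924, -0.99442782]]), 't': array([-0.02879946,  0.52530747,  0.94266487])}
{'clock': 0.1, 'joint_pos': array([-1.27938631e+00,  2.77080240e-01, -2.77477457e-02,  1.26801643e+00,
       -7.78102118e-06,  1.46738562e+00]), 'joint_velocities': array([-5.42675813e-04, -3.13336132e-05,  6.15264828e-03,  4.63755784e-04,
       -2.54268100e-04,  1.59895863e-03]), 'joint_efforts': array([ 1.35657523e-03, -4.46706963e+01,  2.96128696e+01,  8.44783994e-03,
       -1.13264553e-04, -1.15217318e-05]), 'position': array([ 0.24015749, -0.57616829,  0.19565524]), 'tool_rot': array([-3.07857719e+00, -6.15762828e-01,  3.13928075e-04]), 'ft_force': array([-0.11908882,  0.25589103,  0.76545669]), 'torque': array([ 0.0147533 , -0.01411232,  0.0348607 ]), 'grip_width': 0.08556086512808049}
```

View pics/top0.png

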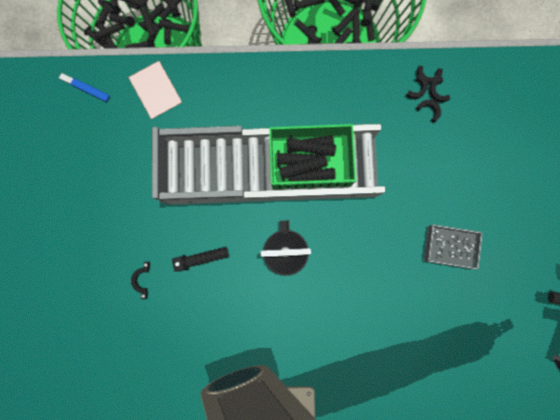

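View pics/scene0.png

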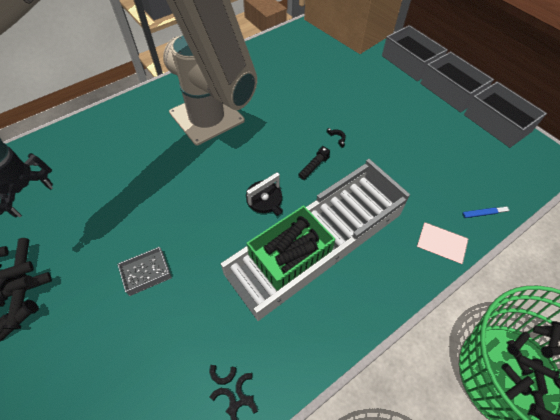

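The top view shows the lane running along image x. The end stop is at the left near (157,162), the tote is at (313,157), and the dish is at (286,252) with its bar horizontal and its spout up (285,226). The bystanders are clear of these. Next I'll measure from depth.

```bash
cat > h.py <<'E'
import numpy as np,cv2
from station import manip, optics
def cloud(n,d=None,p=None):
    if d is None: p,d=optics.grab_frame(n)
    c=optics.get_calibration(n);K=c["camera_matrix"]
    v,u=np.mgrid[:d.shape[0],:d.shape[1]]
    X=np.stack([(u-K[0,2])/K[0,0]*d,(v-K[1,2])/K[1,1]*d,d],-1)
    W=(X-c["t"])@c["R"]
    W[d==0]=np.nan
    return p,W
def rect(P):
    r=cv2.minAreaRect((P[:,:2]*1000).astype(np.float32)); return np.round(r[0],1),np.round(r[1],1),round(r[2],2)
def box(W,m,x0,y0,x1,y1):
    k=np.zeros(m.shape,bool);k[y0:y1,x0:x1]=1;return W[m&k]
def tote(p,W):
    h=cv2.cvtColor(p,cv2.COLOR_RGB2HSV);g=(h[...,0]>45)&(h[...,0]<70)&(h[...,1]>120)&(W[...,2]>.118)&(W[...,2]<.15)
    return box(W,g,150,110,400,210)
E
python3 - <<'E'
from h import *
p=cv2.imread("pics/top0.png")[:,:,::-1].copy()
p,W=cloud("top",np.load("pics/top0.npy"),p)
t=tote(p,W);print("tote",len(t),rect(t),t[:,2].mean())
z=W[...,2];s=p.max(2).astype(int)-p.min(2)
for nm,a,b,bx in [("frames low",.065,.085,(240,120,400,210)),("bay",.092,.108,(145,120,245,205)),("stop",.11,.125,(145,120,170,205)),("all lane",.05,.125,(145,120,400,210)),("dish bar",.085,.105,(240,210,330,290)),("dish rim",.02,.04,(240,210,330,290))]:
    P=box(W,(z>a)&(z<b),*bx);print(nm,len(P),rect(P) if len(P)>4 else "",P[:,:2].mean(0),P[:,2].mean())
print("spout",W[228,284],"bench",W[300,330])
np.set_printoptions(precision=3,suppress=True)
sp=cv2.imread("pics/scene0.png")[:,:,::-1].copy()
sp,V=cloud("scene",np.load("pics/scene0.npy"),sp)
z=V[...,2]
P=box(V,(z>.087)&(z<.105),235,165,300,225);print("bar scene",len(P),rect(P))
P=box(V,(z>.11)&(z<.125),300,150,420,240);print("stop scene",len(P),rect(P))
h=cv2.cvtColor(sp,cv2.COLOR_RGB2HSV);g=(h[...,0]>45)&(h[...,0]<70)&(h[...,1]>120)&(z>.12)&(z<.145)
P=box(V,g,235,190,345,300);print("tote scene",len(P),rect(P))
E
```

```text
tote 711 (array([ 641.4, -103.7]), array([131.3, 188.5]), 1.18) 0.12932052490177817
frames low 1635 (array([ 641.3, -104.3]), array([167.5, 340.6]), 1.06) [ 0.61846093 -0.11069946] 0.0737915095554896
bay 1216 (array([635.7, 158.2]), array([166.7, 203.8]), 1.26) [0.63479324 0.16334056] 0.09988605716311025
stop 412 (array([633.5, 254.3]), array([166.1,  12.1]), 1.12) [0.63184285 0.25359651] 0.11569042868856735
all lane 12068 (array([639.2,  -6.3]), array([168.3, 537. ]), 1.22) [0.63745191 0.00392274] 0.07847839673172607
dish bar 260 (array([423.8, -41.2]), array([ 11.9, 112.1]), 2.11) [ 0.42390645 -0.04200132] 0.09284828043249947
dish rim 413 (array([429.9, -45.7]), array([111.1, 126.3]), 56.24) [ 0.43133458 -0.04051723] 0.02708689389031245
spout [ 0.48410351 -0.03748374  0.01737201] bench [ 0.30478217 -0.14910917 -0.0008634 ]
bar scene 213 (array([502.9, -29.7]), array([175.6, 111.6]), 8.72)
stop scene 439 (array([641.9, 102.7]), array([166.2, 321.1]), 1.78)
tote scene 679 (array([ 645.6, -104.1]), array([132. , 191.2]), 0.89)
```

play_rows([
  [20, -6, 0, -4, 40],
  [55, -16, 0, -9, 40],
  [90, -26, 0, -15, 40],
  [125, -36, 0, -21, 40],
  [160, -47, 0, -27, 40],
  [195, -57, 0, -33, 40],
  [230, -67, 0, -39, 40],
  [260, -76, 0, -45, 40],
])

```text
clock: 0.77
position: [0.4524, -0.4048, 0.1962]
tool_rot: [-2.604, -1.755, -0.0]
ft_force: [0.2, 0.4, -0.4]
grip_width: 0.0399
```

```bash
cat >> h.py <<'E'
from scipy.spatial.transform import Rotation as R
np.set_printoptions(precision=3,suppress=True)
def goto(x,y,z,yawx):
    "shift in tool axes (mm) and yaw (deg) to reach world mm, tool x axis at world yaw yawx deg"
    s=manip.state();M=R.from_rotvec(s["tool_rot"]).as_matrix()
    d=M.T@(np.array([x,y,z])-s["position"]*1000)
    cur=np.degrees(np.arctan2(M[1,0],M[0,0]))
    print("pos",s["position"]*1000,"yawx",round(cur,2),"tilt",round(np.degrees(np.arccos(-M[2,2])),2),"q",s["joint_pos"],"F",s["ft_force"],"t",round(s["clock"],2),"g",s["grip_width"])
    print("->",d.round(1),"yaw",round(-((yawx-cur+180)%360-180),2))
E
python3 -c "
from h import *
goto(646,-250,197,91.2)"
```

```text
pos [ 452.447 -404.757  196.206] yawx 67.96 tilt 0.06 q [-0.836  0.246 -0.067  1.259  0.     1.119] F [ 0.231  0.352 -0.358] t 0.77 g 0.03986452338058964
-> [216.1 121.3  -0.7] yaw -23.24
```

play_rows([
  [35, 19, 0, -4, 40],
  [70, 39, 0, -8, 40],
  [105, 58, 0, -12, 40],
  [140, 78, 0, -16, 40],
  [175, 98, 20, -20, 40],
  [200, 112, 50, -23, 40],
  [216, 120, 80, -23, 40],
  [216, 120, 95, -23, 40],
])

```text
clock: 1.43
position: [0.6449, -0.2481, 0.0966]
tool_rot: [-2.2, -2.235, 0.0]
ft_force: [-0.6, 0.1, -1.1]
grip_width: 0.0401
```

```bash
python3 -c "
from h import *
goto(645,-222,90,91.2)"
```

```text
pos [ 644.932 -248.141   96.631] yawx 90.89 tilt 0.31 q [-0.462  0.456  0.012  1.132  0.002  1.094] F [-0.583  0.139 -1.109] t 1.43 g 0.04014623214402944
-> [26.1  0.5  6.7] yaw -0.31
```

play_rows([
  [12, 0, 6, -0.3, 40],
  [26, 0, 6, -0.3, 40],
  [36, 0, 6, -0.3, 40],
  [46, 0, 6, -0.3, 40],
  [58, 0, 6, -0.3, 40],
  [72, -0.5, 6, -0.3, 40],
  [86, -0.5, 6, -0.3, 40],
  [100, -0.5, 6, -0.3, 40],
])

```text
clock: 2.1
position: [0.643, -0.1515, 0.0966]
tool_rot: [2.203, 2.238, 0.001]
ft_force: [-0.2, 0.6, 0.2]
grip_width: 0.04
```

```bash
python3 -c "
from h import *
p,W=cloud('top');t=tote(p,W);print(rect(t))
goto(638,47,90,91.2)"
```

```text
(array([640.6, -52.8]), array([ 86.1, 132.7]), 89.76)
pos [ 642.489 -148.538   96.268] yawx 91.06 tilt 0.12 q [-0.326  0.4   -0.073  1.099  0.002  1.226] F [-0.004  1.294  0.07 ] t 2.15 g 0.04039490629644585
-> [195.6  -0.9   6.7] yaw -0.14
```

```bash
python3 -c "
from h import *
p,d=optics.grab_frame('top');q,e=optics.grab_frame('scene')
cv2.imwrite('pics/c1.png',np.hstack([p[90:300,100:420],q[140:350,200:440]])[:,:,::-1])"
```

```text
(no output)
```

View pics/c1.png

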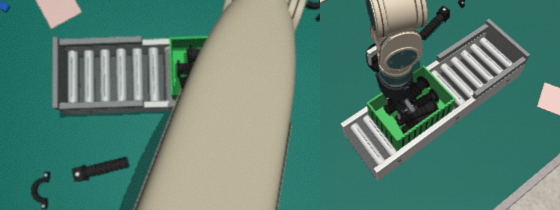

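```bash
python3 -c "
from h import *
q,W=cloud('scene');s=manip.state();print(s['position'],s['clock'],s['ft_force'])
c=optics.get_calibration('scene');
def pr(X):
    a=c['camera_matrix']@(c['R']@np.array(X)+c['t']);return (a[:2]/a[2]).astype(int)
q=q.copy();u=pr(s['position']);cv2.circle(q,[int(i) for i in u],3,(255,0,0),1)
k=pr([.6445,-.199,.133]);cv2.circle(q,[int(i) for i in k],3,(255,255,0),1);print(u,k)
cv2.imwrite('pics/c2.png',cv2.resize(q[140:320,190:400],None,fx=3.5,fy=3.3)[:,:,::-1])
h=cv2.cvtColor(q,cv2.COLOR_RGB2HSV);z=W[...,2];g=(h[...,0]>45)&(h[...,0]<70)&(h[...,1]>120)&(z>.12)&(z<.145)
print(rect(box(W,g,235,160,420,310)))
"
```

```text
[ 0.643 -0.152  0.096] 2.3 [-0.207 -0.355 -0.03 ]
[275 256] [260 260]
(array([ 645.4, -104.5]), array([132.3, 190.4]), 1.15)
```

View pics/c2.png

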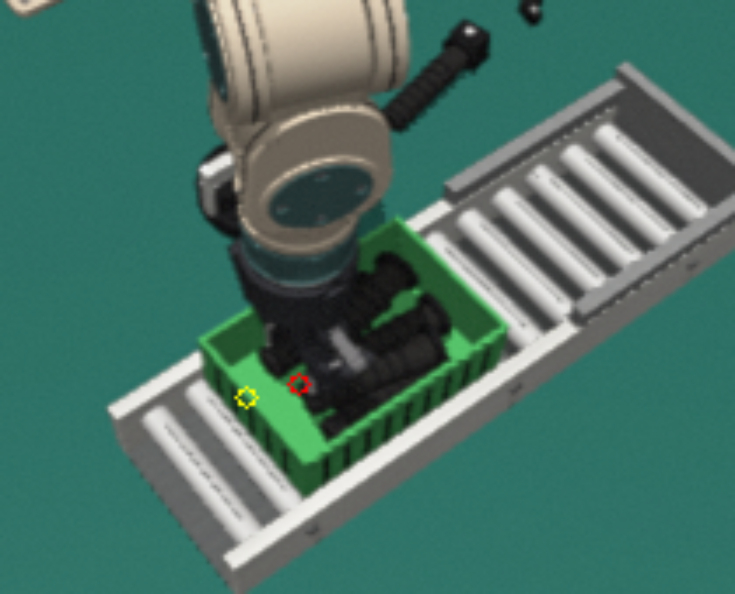

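```bash
python3 -c "
from h import *
q,W=cloud('scene')
for u,v in [(275,256),(270,240),(275,235),(280,240),(285,235),(288,240),(290,245),(282,250),(265,215),(275,208),(285,225),(265,250),(260,258),(252,252),(250,245)]: print((u,v),q[v,u],W[v,u]*1000)
p,W=cloud('top')
s=W[...,2][110:205,150:420];print(np.nanmax(s))
"
```

```text
(275, 256) [28 60 34] [ 649.082 -156.641  113.094]
(270, 240) [22 21 22] [ 622.658 -152.756  156.201]
(275, 235) [26 25 29] [ 673.67  -173.641  281.321]
(280, 240) [26 26 29] [ 676.817 -162.255  250.191]
(285, 235) [22 21 25] [ 680.133 -151.119  266.434]
(288, 240) [34 33 35] [ 683.481 -144.567  240.576]
(290, 245) [97 96 96] [ 642.105 -102.511  101.302]
(282, 250) [47 46 51] [ 673.796 -153.54   184.542]
(265, 215) [64 72 68] [ 655.916 -185.373  352.248]
(275, 208) [42 56 55] [ 677.967 -176.169  398.126]
(285, 225) [24 23 27] [ 674.881 -147.927  300.008]
(265, 250) [28 60 35] [ 608.252 -160.205   85.094]
(260, 258) [ 85 195 107] [ 639.137 -195.783  133.245]
(252, 252) [29 54 34] [ 607.806 -199.625  119.997]
(250, 245) [ 70 159  87] [ 584.958 -190.913  113.042]
0.663106892408259
```

The tote hasn't moved: both views still put its +y edge at the starting place, and the TCP lies inside the tote outline. I'll lift straight out and check before retrying.

play_rows([
  [0, 0, -8, 0, 40],
  [0, 0, -18, 0, 40],
  [0, 0, -30, 0, 40],
  [0, 0, -45, 0, 40],
  [0, 0, -60, 0, 40],
  [0, 0, -75, 0, 40],
  [0, 0, -85, 0, 40],
  [0, 0, -90, 0, 40],
])

```text
clock: 3.07
position: [0.6443, -0.1535, 0.1891]
tool_rot: [2.201, 2.236, 0.003]
ft_force: [0.6, -0.3, 0.3]
grip_width: 0.0402
```

```bash
python3 -c "
from h import *
q,W=cloud('scene');s=manip.state();
h=cv2.cvtColor(q,cv2.COLOR_RGB2HSV);z=W[...,2];g=(h[...,0]>45)&(h[...,0]<70)&(h[...,1]>120)&(z>.12)&(z<.145)
print(rect(box(W,g,235,160,420,310)))
goto(645,-260,186,91.2)
cv2.imwrite('pics/c3.png',cv2.resize(q[120:300,190:400],None,fx=3.5,fy=3.3)[:,:,::-1])
"
```

```text
(array([ 645.6, -104.1]), array([131.9, 190.4]), 1.09)
pos [ 644.384 -153.511  189.13 ] yawx 90.9 tilt 0.28 q [-0.331  0.343  0.047  1.27  -0.     1.224] F [-0.366  0.416  0.76 ] t 3.12 g 0.040129081002289686
-> [-106.5   -1.1    3.3] yaw -0.3
```

View pics/c3.png

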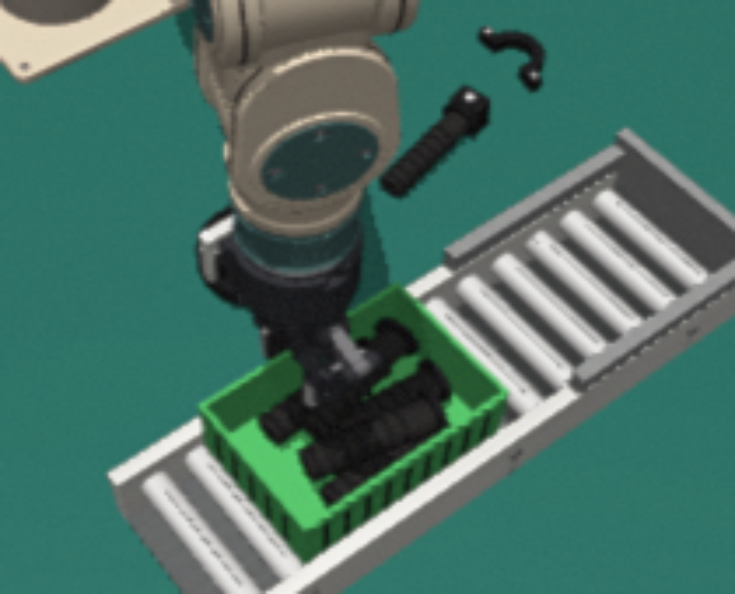

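play_rows([
  [-15, 0, 0, 0, 0],
  [-40, -1, 0, 0, 0],
  [-70, -1, 0, 0, 0],
  [-100, -1, 0, -0.3, 0],
  [-115, -1, 20, -0.3, 0],
  [-115, -1, 50, -0.3, 0],
  [-115, -1, 80, -0.3, 0],
  [-115, -1, 98, -0.3, 0],
])

```text
clock: 3.78
position: [0.6406, -0.2682, 0.0828]
tool_rot: [-2.195, -2.239, 0.003]
ft_force: [-0.7, 0.4, -0.7]
grip_width: -0.0003
```

```bash
python3 -c "
from h import *
q,W=cloud('scene');s=manip.state();goto(645,-215,90,91.2)
c=optics.get_calibration('scene');
a=c['camera_matrix']@(c['R']@s['position']+c['t']);u=[int(i) for i in a[:2]/a[2]];print(u)
q=q.copy();cv2.circle(q,u,2,(255,0,0),1)
cv2.imwrite('pics/c4.png',cv2.resize(q[160:320,190:370],None,fx=4,fy=3.7)[:,:,::-1])
"
```

```text
pos [ 638.298 -266.719   79.051] yawx 91.14 tilt 0.71 q [-0.489  0.476  0.004  1.111 -0.     1.062] F [-1.197  1.025 -3.478] t 3.83 g 0.00022618963536329918
-> [ 51.6   7.6 -10.7] yaw -0.06
[237, 281]
```

View pics/c4.png

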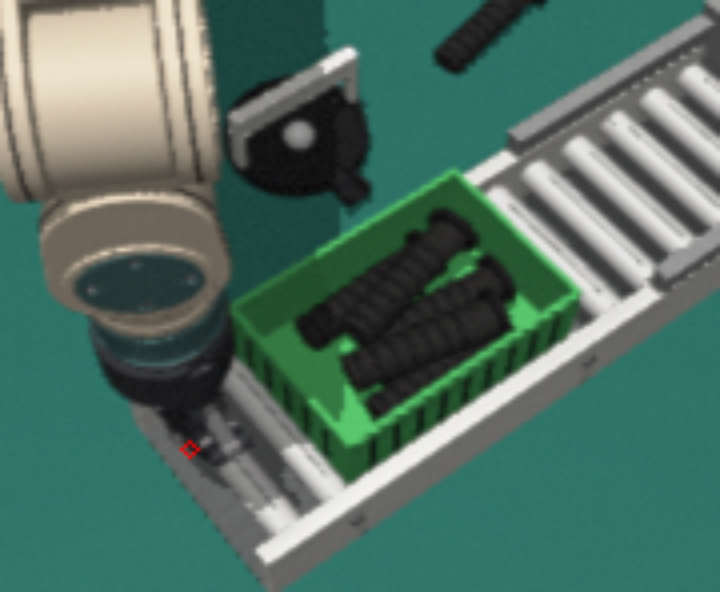

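play_rows([
  [0, 2, 0, 0, 0],
  [0, 4, 0, 0, 0],
  [10, 4, 0, 0, 0],
  [20, 4, 0, 0, 0],
  [30, 4, 0, 0, 0],
  [40, 4, 0, 0, 0],
  [48, 4, 0, 0, 0],
  [56, 4, 0, 0, 0],
])

```text
clock: 4.5
position: [0.6466, -0.2102, 0.0883]
tool_rot: [2.196, 2.246, 0.0]
ft_force: [0.6, 0.5, 0.6]
grip_width: 0.0002
```

```bash
cat >> h.py <<'E'
def ts():
    q,W=cloud('scene');h=cv2.cvtColor(q,cv2.COLOR_RGB2HSV);z=W[...,2];g=(h[...,0]>45)&(h[...,0]<70)&(h[...,1]>120)&(z>.12)&(z<.145)
    print("tote",rect(box(W,g,235,130,420,310)));return q,W
E
python3 -c "
from h import *
ts();goto(645,-215,90,91.2)
"
```

```text
tote (array([ 645.9, -104.1]), array([131.7, 190.5]), 1.17)
pos [ 646.347 -208.979   88.129] yawx 91.34 tilt 0.03 q [-0.408  0.439 -0.032  1.1    0.     1.139] F [ 0.124  1.662 -0.531] t 4.55 g 0.0002706035619976856
-> [-6.  -1.5 -1.9] yaw 0.14
```

Settled and steady at z = 88, just short of the wall. I'll push slowly for 60 mm and then check.

play_rows([
  [6, 0, 0, 0, 0],
  [12, 0, 0, 0, 0],
  [18, 0, 0, 0, 0],
  [24, 0, 0, 0, 0],
  [31, 0, 0, 0, 0],
  [38, 0, 0, 0, 0],
  [45, 0, 0, 0, 0],
  [52, 0, 0, 0, 0],
])

```text
clock: 5.22
position: [0.6454, -0.159, 0.0877]
tool_rot: [2.198, 2.245, 0.0]
ft_force: [-0.0, -1.2, 1.2]
grip_width: 0.0003
```

```bash
python3 -c "
from h import *
q,W=ts();goto(638,47,90,91.2)
"
```

```text
tote (array([644.5, -54.4]), array([132., 190.]), 1.2)
pos [ 645.057 -157.314   87.601] yawx 91.29 tilt 0.1 q [-0.337  0.415 -0.07   1.087  0.001  1.211] F [-0.799  2.054  0.414] t 5.27 g 0.00024640833279499793
-> [204.4  -2.4  -2.1] yaw 0.09
```

The tote now moves with the push (y −104 → −54). I'll continue.

play_rows([
  [10, 0, 0, 0, 0],
  [23, 0, 0, 0, 0],
  [37, 0, 0, 0, 0],
  [51, -0.5, 0, 0, 0],
  [65, -0.5, 0, 0, 0],
  [79, -0.5, 0, 0, 0],
  [92, -0.5, 0, 0, 0],
  [104, -1, 0, 0, 0],
])

```text
clock: 5.93
position: [0.6421, -0.0539, 0.0877]
tool_rot: [-2.197, -2.246, -0.0]
ft_force: [0.8, -1.6, 0.3]
grip_width: 0.0002
```

play_rows([
  [13, 0, 0, 0, 0],
  [26, 0, 0, 0, 0],
  [38, 0, 0, 0, 0],
  [50, -0.5, 0, 0, 0],
  [61, -0.5, 0, 0, 0],
  [70, -0.5, 0, 0, 0],
  [77, -0.5, 0, 0, 0],
  [82, -1, 0, 0, 0],
])

```text
clock: 6.6
position: [0.6392, 0.0272, 0.0876]
tool_rot: [-2.197, -2.245, 0.0]
ft_force: [1.1, -0.5, 0.6]
grip_width: -0.0002
```

```bash
python3 -c "
from h import *
q,W=ts();goto(638,50,90,91.2)
"
```

```text
tote (array([643.5, 124.7]), array([130.4, 209.6]), 1.89)
pos [638.938  27.921  87.615] yawx 91.28 tilt 0.07 q [-0.058  0.374 -0.13   1.067  0.001  1.491] F [0.131 0.495 0.419] t 6.65 g -8.811726654245613e-05
-> [22.1 -0.4 -2.4] yaw 0.08
```

Slow final push, a few mm per row, watching the force.

play_rows([
  [4, 0, 0, 0, 0],
  [8, 0, 0, 0, 0],
  [11, 0, 0, 0, 0],
  [14, 0, 0, 0, 0],
  [16, 0, 0, 0, 0],
  [18, 0, 0, 0, 0],
  [20, 0, 0, 0, 0],
  [22, 0, 0, 0, 0],
])

```text
clock: 7.32
position: [0.6386, 0.0483, 0.0876]
tool_rot: [-2.198, -2.245, 0.001]
ft_force: [-0.4, -0.4, 0.2]
grip_width: -0.0001
```

play_rows([
  [0.5, 0, 0, 0, 0],
  [1, 0, 0, 0, 0],
  [1.5, 0, 0, 0, 0],
  [2, 0, 0, 0, 0],
  [2.5, 0, 0, 0, 0],
  [3, 0, 0, 0, 0],
  [3.5, 0, 0, 0, 0],
  [4, 0, 0, 0, 0],
])

```text
clock: 7.98
position: [0.6389, 0.0492, 0.0877]
tool_rot: [2.196, 2.24, -0.007]
ft_force: [0.5, -9.1, -0.3]
grip_width: -0.0001
```

The −9 N force with the motion stalled at TCP y = 49 means it is on the stop. I'll back off and rise.

play_rows([
  [-8, 0, 0, 0, 0],
  [-25, 0, 0, 0, 40],
  [-45, 0, -15, 0, 85],
  [-60, 0, -45, 0, 85],
  [-60, 10, -80, 0, 85],
  [-60, 35, -105, 0, 85],
  [-60, 65, -110, 0, 85],
  [-60, 90, -110, 0, 85],
])

```text
clock: 8.65
position: [0.7341, -0.0056, 0.2027]
tool_rot: [2.194, 2.241, 0.012]
ft_force: [0.4, -0.2, -0.3]
grip_width: 0.0831
```

```bash
python3 -c "
from h import *
goto(423.8,-41.2,170,92.1)
p,W=cloud('top');t=tote(p,W);print('tote top',rect(t))
"
```

```text
pos [734.116  -5.567 202.675] yawx 91.22 tilt 0.52 q [-0.097  0.464  0.252  1.35   0.003  1.453] F [ 0.355 -0.189 -0.291] t 8.65 g 0.0831236687363122
-> [ -29.1 -311.3   29.8] yaw -0.88
tote top (array([0., 0.]), array([0., 0.]), 0.0)
```

play_rows([
  [-4, -30, 0, -0.4, 85],
  [-8, -70, 0, -0.9, 85],
  [-12, -110, 0, -0.9, 85],
  [-16, -150, 0, -0.9, 85],
  [-20, -190, 0, -0.9, 85],
  [-24, -230, 0, -0.9, 85],
  [-28, -265, 0, -0.9, 85],
  [-30, -290, 0, -0.9, 85],
])

```text
clock: 9.37
position: [0.4373, -0.0411, 0.1972]
tool_rot: [-2.178, -2.261, -0.001]
ft_force: [-0.0, 0.1, 0.1]
grip_width: 0.0848
```

```bash
cat >> h.py <<'E'
def dish():
    q,W=cloud('scene');z=W[...,2];k=(z>.085)&(z<.105)&(W[...,0]>.38)&(W[...,0]<.47)&(W[...,1]>-.11)&(W[...,1]<.03)&(q.min(2)>90)
    print('bar scene',k.sum(),rect(W[k]) if k.sum()>5 else '');return q,W
E
python3 -c "
from h import *
q,W=dish()
p,V=cloud('top');t=tote(p,V);print('tote top',len(t),rect(t))
ts()
cv2.imwrite('pics/c5.png',np.hstack([q[100:330,170:430],p[90:320,140:400]])[:,:,::-1])
goto(423.8,-41.2,140,92.1)
"
```

```text
bar scene 175 (array([427. , -40.9]), array([ 14.4, 112.2]), 1.49)
tote top 816 (array([636. , 156.4]), array([131.7, 195.1]), 1.08)
tote (array([641.4, 154.8]), array([131. , 193.9]), 1.11)
pos [439.206 -41.396 197.792] yawx 92.08 tilt 0.11 q [-0.242 -0.055 -0.398  1.227  0.002  1.292] F [ 1.273 -0.129  0.498] t 9.52 g 0.0849460971427807
-> [  0.7 -15.4  57.8] yaw -0.02
```

View pics/c5.png

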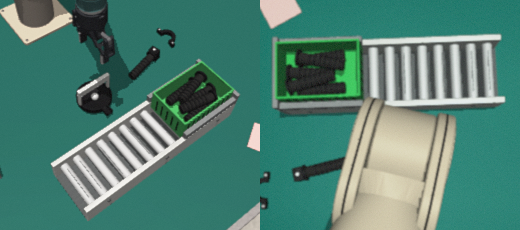

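The tote is home at about (637,154), flush with the stop in both views. The dish is undisturbed, so I'll descend over the bar.

play_rows([
  [0.7, -8, 10, 0, 85],
  [0.7, -13, 25, 0, 85],
  [0.7, -14, 42, 0, 85],
  [0.7, -14, 60, 0, 85],
  [0.7, -14, 75, 0, 85],
  [0.7, -14, 85, 0, 85],
  [0.7, -14, 90, 0, 85],
  [0.7, -14, 90, 0, 85],
])

```text
clock: 10.18
position: [0.4266, -0.0415, 0.1067]
tool_rot: [-2.178, -2.261, 0.001]
ft_force: [0.6, -0.3, -1.3]
grip_width: 0.0851
```

```bash
python3 -c "
from h import *
q,W=dish()
goto(425,-41.2,64,92.1)
cv2.imwrite('pics/c6.png',cv2.resize(q[120:240,210:330],None,fx=5,fy=5)[:,:,::-1])
"
```

```text
bar scene 121 (array([426.9, -59.4]), array([15.4, 76.4]), 1.36)
pos [427.207 -41.675 107.61 ] yawx 92.14 tilt 0.03 q [-0.248 -0.003 -0.55   1.025  0.     1.285] F [0.382 0.439 0.162] t 10.23 g 0.08504221563162774
-> [ 0.5 -2.2 43.6] yaw 0.04
```

View pics/c6.png

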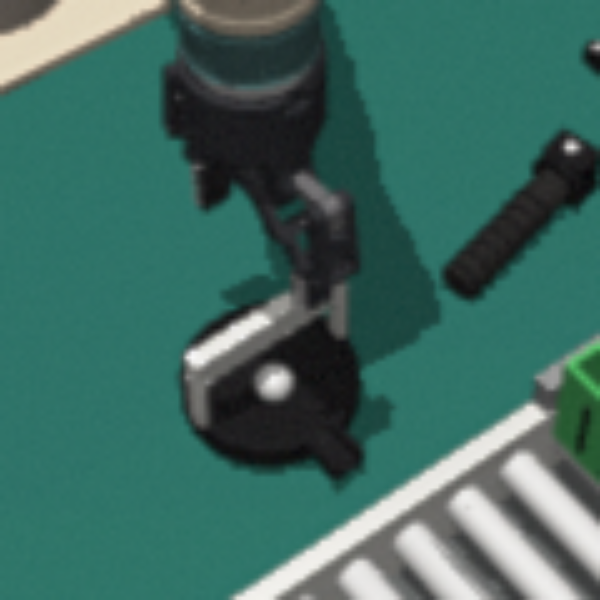

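play_rows([
  [0, -1.5, 6, 0, 85],
  [0, -1.5, 14, 0, 85],
  [0, -1.5, 22, 0, 85],
  [0, -1.5, 30, 0, 85],
  [0, -1.5, 37, 0, 85],
  [0, -1.5, 41, 0, 85],
  [0, -1.5, 43, 0, 85],
  [0, -1.5, 43, 0, 85],
])

```text
clock: 10.9
position: [0.4247, -0.0417, 0.064]
tool_rot: [-2.179, -2.261, 0.001]
ft_force: [-0.1, -0.8, -0.4]
grip_width: 0.0849
```

play_rows([
  [0, 0, 0, 0, 60],
  [0, 0, 0, 0, 45],
  [0, 0, 0, 0, 35],
  [0, 0, 0, 0, 28],
  [0, 0, 0, 0, 24],
  [0, 0, 0, 0, 20],
  [0, 0, 0, 0, 18],
  [0, 0, 0, 0, 17],
], grip_force=30)

```text
clock: 11.57
position: [0.4253, -0.0419, 0.0648]
tool_rot: [2.18, 2.262, 0.0]
ft_force: [-0.8, 0.0, 0.6]
grip_width: 0.017
```

```bash
python3 -c "
from h import *
q,W=dish()
goto(425,-41.2,64,92.1)
c=optics.get_calibration('scene')
for X in ([.425,-.041,.094],[.425,-.041,.022],[.425,-.041,.064]):
    a=c['camera_matrix']@(c['R']@np.array(X)+c['t']);print((a[:2]/a[2]-[210,120])*5)
cv2.imwrite('pics/c7.png',cv2.resize(q[120:240,210:330],None,fx=5,fy=5)[:,:,::-1])
"
```

```text
bar scene 84 (array([427.7, -47.9]), array([12.5, 99.3]), 1.87)
pos [425.243 -41.872  64.749] yawx 92.12 tilt 0.0 q [-0.25   0.042 -0.607  0.922  0.     1.284] F [-0.455 -0.19  -1.053] t 11.62 g 0.01704020595926637
-> [ 0.7 -0.2  0.7] yaw 0.02
[260.915 310.718]
[264.592 379.035]
[262.493 340.039]
```

View pics/c7.png

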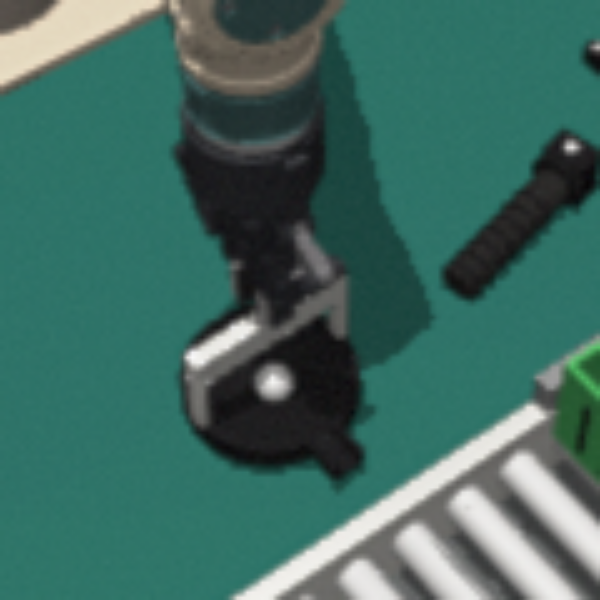

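```bash
python3 -c "
from h import *
q,W=dish()
for v in range(170,194,2):
    print(v,[(u,int(q[v,u].max()),*(W[v,u]*1000).astype(int)) for u in (262,264,266,268,270)])
"
```

```text
bar scene 87 (array([427.1, -42. ]), array([ 13.5, 110.3]), 1.36)
170 [(262, 25, np.int64(445), np.int64(-52), np.int64(182)), (264, 22, np.int64(453), np.int64(-51), np.int64(189)), (266, 26, np.int64(460), np.int64(-49), np.int64(195)), (268, 30, np.int64(446), np.int64(-33), np.int64(168)), (270, 81, np.int64(471), np.int64(-43), np.int64(202))]
172 [(262, 30, np.int64(445), np.int64(-52), np.int64(172)), (264, 33, np.int64(446), np.int64(-46), np.int64(169)), (266, 29, np.int64(444), np.int64(-39), np.int64(162)), (268, 22, np.int64(445), np.int64(-32), np.int64(158)), (270, 57, np.int64(471), np.int64(-43), np.int64(193))]
174 [(262, 24, np.int64(446), np.int64(-53), np.int64(166)), (264, 30, np.int64(437), np.int64(-41), np.int64(147)), (266, 34, np.int64(442), np.int64(-37), np.int64(149)), (268, 68, np.int64(470), np.int64(-49), np.int64(187)), (270, 93, np.int64(473), np.int64(-45), np.int64(187))]
176 [(262, 27, np.int64(444), np.int64(-52), np.int64(154)), (264, 29, np.int64(446), np.int64(-47), np.int64(152)), (266, 35, np.int64(450), np.int64(-43), np.int64(152)), (268, 
[... 1659 characters left out ...]
03), np.int64(-13), np.int64(16)), (268, 21, np.int64(407), np.int64(-9), np.int64(17)), (270, 21, np.int64(411), np.int64(-4), np.int64(17))]
190 [(262, 50, np.int64(399), np.int64(-27), np.int64(12)), (264, 26, np.int64(400), np.int64(-20), np.int64(8)), (266, 22, np.int64(406), np.int64(-16), np.int64(11)), (268, 23, np.int64(409), np.int64(-10), np.int64(10)), (270, 21, np.int64(416), np.int64(-7), np.int64(15))]
192 [(262, 31, np.int64(407), np.int64(-32), np.int64(14)), (264, 61, np.int64(409), np.int64(-26), np.int64(12)), (266, 43, np.int64(412), np.int64(-20), np.int64(11)), (268, 21, np.int64(416), np.int64(-15), np.int64(11)), (270, 23, np.int64(420), np.int64(-11), np.int64(12))]
```

The depth image shows the fingertips ending near z ≈ 105–110, about 40 mm above the reported TCP z of 65. So the fingers are above the bar, not around it. This also explains the first pass over the tote wall: the tips were at about 136, the rim is at 133. I'll trust the cameras, open and go down about 38 mm.

play_rows([
  [0, 0, 0, 0, 40],
  [0, 0, 0, 0, 60],
  [0, 0, 6, 0, 60],
  [0, 0, 14, 0, 60],
  [0, 0, 22, 0, 60],
  [0, 0, 30, 0, 60],
  [0, 0, 35, 0, 60],
  [0, 0, 36, 0, 60],
])

```text
clock: 12.33
position: [0.4237, -0.0415, 0.0271]
tool_rot: [-2.178, -2.26, 0.003]
ft_force: [-0.2, -0.4, 0.0]
grip_width: 0.0602
```

```bash
cat >> h.py <<'E'
def tips():
    q,W=cloud('scene');z=W[...,2];k=(q.max(2)<75)&(abs(W[...,0]-.46)<.035)&(abs(W[...,1]+.042)<.014)&(z>.05)&(z<.2)
    P=W[k]*1000;P=P[np.argsort(P[:,2])];print('lowest finger pts',P[:8].astype(int).tolist());return q,W
E
python3 -c "
from h import *
tips();goto(425,-41.2,24,92.1);dish()
"
```

```text
lowest finger pts [[459, -44, 64], [431, -50, 68], [430, -39, 69], [464, -33, 72], [466, -42, 77], [463, -47, 78], [466, -39, 79], [467, -35, 81]]
pos [424.078 -41.601  27.477] yawx 92.12 tilt 0.15 q [-0.25   0.093 -0.648  0.833  0.     1.284] F [-0.239 -0.22  -0.711] t 12.38 g 0.05992297523795292
-> [0.4 0.9 3.5] yaw 0.02
bar scene 114 (array([441.3, -40.4]), array([ 40.7, 113.2]), 0.91)
```

play_rows([
  [0, 1, 2, 0, 45],
  [0, 1, 2, 0, 34],
  [0, 1, 2, 0, 26],
  [0, 1, 2, 0, 22],
  [0, 1, 2, 0, 19],
  [0, 1, 2, 0, 18],
  [0, 1, 2, 0, 17],
  [0, 1, 2, 0, 16],
], grip_force=30)

```text
clock: 13.1
position: [0.4263, -0.0419, 0.0268]
tool_rot: [2.18, 2.262, 0.0]
ft_force: [-0.4, -1.0, 0.5]
grip_width: 0.0159
```

```bash
python3 -c "
from h import *
q,W=tips();goto(425,-41.2,24,92.1);dish()
cv2.imwrite('pics/c8.png',cv2.resize(q[140:230,220:310],None,fx=6,fy=6)[:,:,::-1])
"
```

```text
lowest finger pts [[445, -42, 68], [432, -51, 70], [445, -46, 71], [444, -41, 71], [446, -39, 71], [445, -49, 73], [444, -48, 77], [448, -37, 77]]
pos [426.263 -41.85   26.765] yawx 92.12 tilt 0.01 q [-0.249  0.096 -0.646  0.829 -0.     1.285] F [ 0.206 -0.097 -0.162] t 13.15 g 0.01606014665499752
-> [ 0.7 -1.2  2.8] yaw 0.02
bar scene 104 (array([426. , -41.2]), array([ 24.5, 112.7]), 8.24)
```

View pics/c8.png

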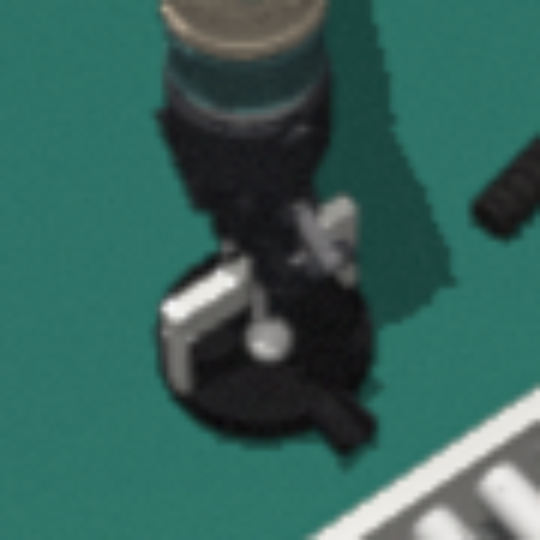

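The finger now covers the middle of the bar, with its tip at about 68 mm, and the ball is centred. I'll close the rest of the way.

play_rows([
  [0, 0, 2, 0, 15],
  [0, 0, 3, 0, 14],
  [0, 0, 3, 0, 13],
  [0, 0, 3, 0, 12],
  [0, 0, 3, 0, 11],
  [0, 0, 3, 0, 10],
  [0, 0, 3, 0, 8],
  [0, 0, 3, 0, 6],
], grip_force=40)

```text
clock: 13.87
position: [0.4264, -0.0419, 0.0238]
tool_rot: [2.18, 2.262, 0.0]
ft_force: [0.5, -0.3, 0.6]
grip_width: 0.0115
```

play_rows([
  [0, 0, 0, 0, 4],
  [0, 0, 0, 0, 2],
  [0, 0, 0, 0, 0],
  [0, 0, 0, 0, 0],
  [0, 0, 0, 0, 0],
  [0, 0, 0, 0, 0],
  [0, 0, 0, 0, 0],
  [0, 0, 0, 0, 0],
], grip_force=80)

```text
clock: 14.53
position: [0.4264, -0.0419, 0.0238]
tool_rot: [2.18, 2.262, 0.0]
ft_force: [0.2, -0.4, 0.9]
grip_width: 0.0115
```

Gripped at 11.5 mm. Lifting gently.

play_rows([
  [0, 0, -0.5, 0, 0],
  [0, 0, -1.5, 0, 0],
  [0, 0, -3, 0, 0],
  [0, 0, -5, 0, 0],
  [0, 0, -7.5, 0, 0],
  [0, 0, -10.5, 0, 0],
  [0, 0, -14, 0, 0],
  [0, 0, -18, 0, 0],
])

```text
clock: 15.2
position: [0.4262, -0.0418, 0.042]
tool_rot: [-2.18, -2.262, 0.0]
ft_force: [-0.8, -1.1, -2.8]
grip_width: 0.0107
```

play_rows([
  [0, 0, -5, 0, 0],
  [0, 0, -10, 0, 0],
  [0, 0, -15, 0, 0],
  [0, 0, -20, 0, 0],
  [0, 0, -25, 0, 0],
  [0, 0, -29, 0, 0],
  [0, 0, -32, 0, 0],
  [0, 0, -33, 0, 0],
])

```text
clock: 15.87
position: [0.4267, -0.042, 0.0754]
tool_rot: [2.179, 2.261, 0.001]
ft_force: [-1.6, 0.2, -2.7]
grip_width: 0.0116
```

```bash
python3 -c "
from h import *
q,W=cloud('scene');goto(638,154,24+190,181.2)
cv2.imwrite('pics/c9.png',cv2.resize(q[110:230,210:330],None,fx=5,fy=5)[:,:,::-1])
"
```

```text
pos [426.61  -41.94   75.232] yawx 92.12 tilt 0.05 q [-0.249  0.031 -0.592  0.947 -0.     1.285] F [-0.412  0.555 -2.58 ] t 15.92 g 0.010685103794664128
-> [ 187.9  218.6 -138.6] yaw -89.08
```

View pics/c9.png

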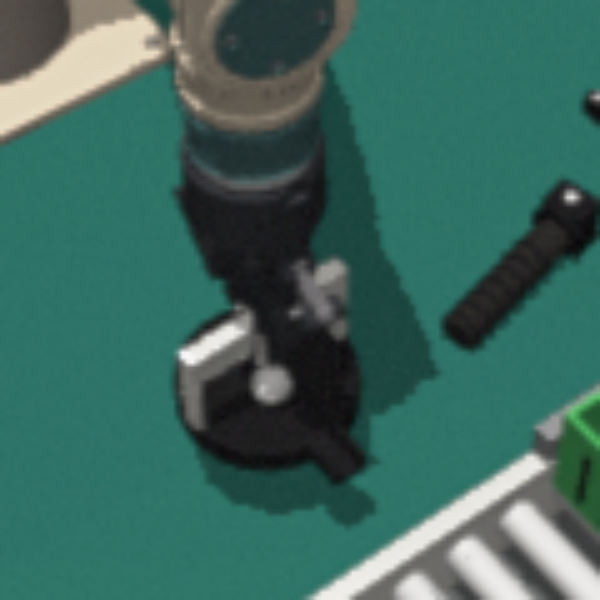

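Lifted, level, with the ball centred. I'll keep rising, then turn in place with gentle ramps.

play_rows([
  [0, 0, -2, 0, 0],
  [0, 0, -6, -0.3, 0],
  [0, 0, -12, -1, 0],
  [0, 0, -19, -2, 0],
  [0, 0, -26, -3.3, 0],
  [0, 0, -33, -5, 0],
  [0, 0, -40, -7, 0],
  [0, 0, -47, -9.3, 0],
])

```text
clock: 16.58
position: [0.4265, -0.0419, 0.1228]
tool_rot: [1.985, 2.434, 0.001]
ft_force: [0.6, 0.5, -2.6]
grip_width: 0.0109
```

play_rows([
  [0, 0, -7, -2.5, 0],
  [0, 0, -14, -5, 0],
  [0, 0, -21, -7.5, 0],
  [0, 0, -28, -10, 0],
  [0, 0, -35, -12.5, 0],
  [0, 0, -42, -15, 0],
  [0, 0, -48, -17.5, 0],
  [0, 0, -54, -20, 0],
])

```text
clock: 17.25
position: [0.4265, -0.0419, 0.1769]
tool_rot: [1.532, 2.742, 0.0]
ft_force: [-1.0, -0.1, -2.4]
grip_width: 0.0115
```

play_rows([
  [0, 0, -6, -2.5, 0],
  [0, 0, -12, -5, 0],
  [0, 0, -18, -7.5, 0],
  [0, 0, -24, -10, 0],
  [0, 0, -29, -12.5, 0],
  [0, 0, -33, -15, 0],
  [0, 0, -36, -17.5, 0],
  [0, 0, -38, -20, 0],
])

```text
clock: 17.92
position: [0.4266, -0.0419, 0.2149]
tool_rot: [1.032, 2.966, 0.0]
ft_force: [-0.0, -0.6, -2.6]
grip_width: 0.0108
```

play_rows([
  [0, 0, 0, -2.5, 0],
  [0, 0, 0, -5, 0],
  [0, 0, 0, -7.5, 0],
  [0, 0, 0, -10, 0],
  [0, 0, 0, -12.5, 0],
  [0, 0, 0, -15, 0],
  [0, 0, 0, -17.5, 0],
  [0, 0, 0, -20, 0],
])

```text
clock: 18.58
position: [0.4263, -0.0419, 0.2144]
tool_rot: [0.502, 3.101, -0.0]
ft_force: [0.8, 0.5, -2.2]
grip_width: 0.0107
```

play_rows([
  [0, 0, 0, -2.5, 0],
  [0, 0, 0, -5, 0],
  [0, 0, 0, -7.5, 0],
  [0, 0, 0, -10, 0],
  [0, 0, 0, -12.5, 0],
  [0, 0, 0, -15, 0],
  [0, 0, 0, -17, 0],
  [0, 0, 0, -18.5, 0],
])

```text
clock: 19.25
position: [0.4263, -0.0419, 0.2144]
tool_rot: [-0.002, 3.141, -0.0]
ft_force: [-1.1, 0.4, -2.7]
grip_width: 0.0112
```

```bash
cat >> h.py <<'E'
def ball(c):
    "brightish blob below bar: ball & rim seen from scene; c = TCP xy m, zu = underside z"
    s=manip.state();zu=s['position'][2]-.0238;q,W=cloud('scene');z=W[...,2]-zu
    k=(z>.022)&(z<.045)&(q.min(2)>70)&(np.hypot(W[...,0]-s['position'][0],W[...,1]-s['position'][1])<.05)
    n,l,st,ce=cv2.connectedComponentsWithStats(k.astype(np.uint8));
    for i in range(1,n):
        if st[i,4]>4: print('blob',st[i,4],ce[i],(np.median(W[l==i],0)-np.r_[s['position'][:2],zu])*1000)
    return q,W
E
python3 -c "
from h import *
goto(638,154,214,181.2);ball(0)
"
```

```text
pos [426.315 -41.854 214.45 ] yawx -179.92 tilt 0.04 q [-0.249 -0.089 -0.394  1.265  0.    -0.25 ] F [-1.106  0.423 -2.684] t 19.25 g 0.011200443447702784
-> [-211.9  195.6    0.6] yaw -1.12
blob 54 [260.704 155.37 ] [ 1.144 -1.302 29.76 ]
```

play_rows([
  [-0.7, 0.7, 0, -0.1, 0],
  [-2.2, 2, 0, -0.3, 0],
  [-4.4, 4.1, 0, -0.5, 0],
  [-7.4, 6.8, 0, -0.7, 0],
  [-11, 10.2, 0, -0.9, 0],
  [-15.4, 14.2, 0, -1, 0],
  [-20.6, 19, 0, -1.1, 0],
  [-26.5, 24.4, 0, -1.1, 0],
])

```text
clock: 19.97
position: [0.4533, -0.0169, 0.2137]
tool_rot: [0.028, -3.141, -0.0]
ft_force: [-0.0, -0.4, -2.0]
grip_width: 0.011
```

```bash
python3 -c "
from h import *
goto(638,154,214,181.2)
"
```

```text
pos [453.336 -16.937 213.671] yawx -178.97 tilt 0.01 q [-0.18  -0.04  -0.35   1.261  0.    -0.198] F [-0.034 -0.412 -2.011] t 19.97 g 0.010951030922444947
-> [-187.7  167.6   -0.3] yaw -0.17
```

play_rows([
  [-6, 5.3, 0, 0, 0],
  [-12, 10.6, 0, 0, 0],
  [-18, 16, 0, 0, 0],
  [-24, 21.3, 0, 0, 0],
  [-30, 26.6, 0, 0, 0],
  [-36, 32, 0, 0, 0],
  [-42, 37.3, 0, 0, 0],
  [-48, 42.6, 0, 0, 0],
])

```text
clock: 20.63
position: [0.5006, 0.0266, 0.2137]
tool_rot: [0.028, -3.141, -0.0]
ft_force: [0.2, -0.1, -2.9]
grip_width: 0.011
```

play_rows([
  [-6, 5.3, 0, 0, 0],
  [-12, 10.6, 0, 0, 0],
  [-18, 16, 0, 0, 0],
  [-24, 21.3, 0, 0, 0],
  [-30, 26.6, 0, 0, 0],
  [-36, 32, 0, 0, 0],
  [-42, 37.3, 0, 0, 0],
  [-48, 42.6, 0, 0, 0],
])

```text
clock: 21.3
position: [0.5478, 0.07, 0.2137]
tool_rot: [0.028, -3.141, 0.0]
ft_force: [0.2, 0.6, -1.9]
grip_width: 0.0115
```

play_rows([
  [-6, 5.3, 0, 0, 0],
  [-12, 10.6, 0, 0, 0],
  [-18, 16, 0, 0, 0],
  [-24, 21.3, 0, 0, 0],
  [-30, 26.6, 0, 0, 0],
  [-36, 32, 0, 0, 0],
  [-42, 37.3, 0, 0, 0],
  [-48, 42.6, 0, 0, 0],
])

```text
clock: 21.97
position: [0.5951, 0.1134, 0.2137]
tool_rot: [0.028, -3.141, 0.0]
ft_force: [-0.3, -0.2, -2.9]
grip_width: 0.0113
```

play_rows([
  [-5.5, 4.9, 0, 0, 0],
  [-10.7, 9.5, 0, 0, 0],
  [-15.5, 13.8, 0, 0, 0],
  [-19.8, 17.6, 0, 0, 0],
  [-23.6, 20.9, 0, 0, 0],
  [-26.9, 23.8, 0, 0, 0],
  [-29.7, 26.2, 0, 0, 0],
  [-32, 28.2, 0, 0, 0],
])

```text
clock: 22.63
position: [0.6262, 0.1418, 0.2137]
tool_rot: [0.028, -3.141, 0.0]
ft_force: [-0.2, -0.1, -2.6]
grip_width: 0.0111
```

```bash
python3 -c "
from h import *
goto(638,154,214,181.2)
"
```

```text
pos [626.22  141.849 213.676] yawx -178.98 tilt 0.01 q [ 0.122  0.299  0.04   1.311 -0.     0.104] F [-0.171 -0.131 -2.641] t 22.63 g 0.011125398478410152
-> [-12.   11.9  -0.3] yaw -0.18
```

play_rows([
  [-2, 2, 0, 0, 0],
  [-4, 4, 0, 0, 0],
  [-6, 6, 0, 0, 0],
  [-7.8, 7.8, 0, 0, 0],
  [-9.3, 9.3, 0, 0, 0],
  [-10.5, 10.5, 0, 0, 0],
  [-11.3, 11.3, 0, 0, 0],
  [-11.8, 11.8, 0, 0, 0],
])

```text
clock: 23.3
position: [0.6376, 0.1537, 0.2137]
tool_rot: [0.028, -3.141, 0.0]
ft_force: [0.0, -0.2, -2.7]
grip_width: 0.0111
```

play_rows([
  [0, 0, 0, 0, 0],
  [0, 0, 0, 0, 0],
  [0, 0, 0, 0, 0],
  [0, 0, 0, 0, 0],
  [0, 0, 0, 0, 0],
  [0, 0, 0, 0, 0],
  [0, 0, 0, 0, 0],
  [0, 0, 0, 0, 0],
])

```text
clock: 23.97
position: [0.6376, 0.1536, 0.2137]
tool_rot: [-0.028, 3.141, -0.0]
ft_force: [0.7, 0.0, -2.3]
grip_width: 0.0108
```

```bash
python3 -c "
from h import *
goto(638,154,214,181.2);q,W=ball(0);ts()
z=W[...,2];k=(z>.19)&(z<.222)&(np.hypot(W[...,0]-.638,W[...,1]-.154)<.1);print('dish pts',rect(W[k]),'rim z',np.percentile(z[k],95))
p,V=cloud('top');t=tote(p,V);print('tote top',len(t),rect(t) if len(t)>5 else '')
cv2.imwrite('pics/c10.png',cv2.resize(np.hstack([q[90:250,290:430],p[80:240,120:300]]),None,fx=2.4,fy=2.4)[:,:,::-1])
"
```

```text
pos [637.554 153.623 213.741] yawx -178.98 tilt 0.0 q [ 0.138  0.324  0.073  1.32  -0.     0.12 ] F [ 0.743  0.046 -2.348] t 23.97 g 0.010762946621199993
-> [-0.5  0.4 -0.3] yaw -0.18
blob 55 [367.436 171.727] [ 0.042 -2.728 28.815]
tote (array([641.6, 154.6]), array([130.4, 193.5]), 1.07)
dish pts (array([642.6, 159.7]), array([130.3, 111.2]), 58.1) rim z 0.22022863467799061
tote top 560 (array([636.4, 154.6]), array([132.1, 191.5]), 1.35)
```

View pics/c10.png

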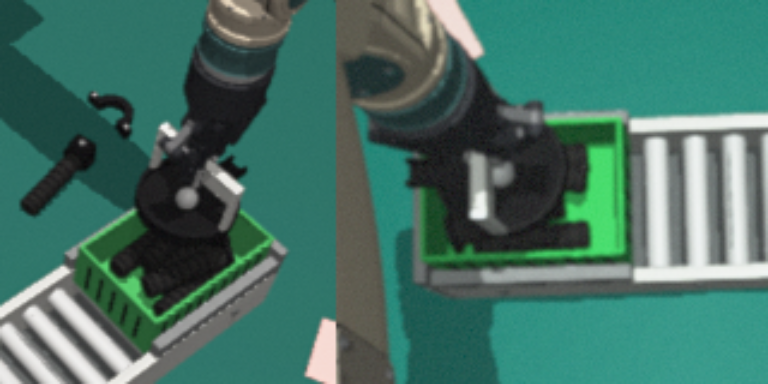

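The dish is level over the tote with the ball in the middle, and the spout (left pane, about (235,165)) points at the end stop. I'm handing in.

```bash
python3 -c "
from station import manip
print(manip.job_done())"
```

```text
the job is handed in; nothing more can be done
None
```

I pushed the tote home against the end stop, then lifted the dish by its bar. I turned it a quarter turn and handed in while holding it level over the tote, at about 24 s of the 72 s allowed. The job reports no verdict, so these are only my own last checks.

**Last checks**
- **Tote:** the push stalled at −9 N on the stop. The cameras put the tote's centre at about (637–641, 154.6) mm; home was estimated at (636–638, 154) mm.
- **Dish:** the TCP is within about 1 mm of the tote centre I aimed at. The underside is about 190 mm above the bench, and the tool tilt is about 0°.
- **Spout:** it points at the stop, with the tool yaw within about 0.2° of target.
- **Ball:** about 3 mm from the middle of the dish.
- **Grip:** steady, with the fingers 11 mm apart and about 2.5 N of weight on the wrist.
- **Other parts:** the spare grip and clamp look undisturbed in the last picture. I did not re-measure them, and the screw tray was out of the late pictures.

**What disagreed**
- **Fingertip height:** the depth images showed the real fingertips about 40 mm higher than the reported TCP. My first push passed over the tote's wall without moving it, and my first descent to the bar stopped short. I corrected both using the cameras.
- **Camera offset:** the scene and top cameras differ by 3–5 mm in x, so I used the average.

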